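# Load the glass strain viewer and hold its lamp shutter half open

## Task

Load the glass strain viewer for an inspection: stand the three amber glass slugs upright in its numbered pockets, in this order, the shortest in pocket 1 (one pip), then the middle one in pocket 2, then the tallest in pocket 3, each fully down and let go. Then slide the sprung lamp shutter by its black tab to half open, in line with the long mark, and hold it there against its spring: finish while still holding it, do not let go. Leave the mug, the jar and the brush where they are.

Things in the scene. Friction and masses are not known exactly. Their poses are not given: they have to be found in the camera images.
- viewer: Glass strain viewer, fixed. Origin at bench level; own x away from the robot, y to the left, yaw within 0.3 rad. Dark base plate 200 x 235 x 12 mm (y -127 to 107). On its right an aluminium rack with 3 round pockets in a row along x (rack 160 x 52 mm, centre y -85, top 47 mm above the bench). On its left a white lamp housing, x -95 to 95, y 11 to 96, top at 85 mm; a shutter covers its window.
- pocket_1 (a point): Centre of the FLOOR of pocket 1, 22 mm above the bench; the pocket is 28 mm across, 25 mm deep, 48 mm from the next. Marked by 1 white pip on the base plate beside it; nearest the robot. At x -48, y -85 mm of the viewer, axes as the viewer's.
- pocket_2 (a point): Centre of the FLOOR of pocket 2, 22 mm above the bench; the pocket is 28 mm across, 25 mm deep, 48 mm from the next. Marked by 2 white pips on the base plate beside it; in the middle. At x 0, y -85 mm of the viewer, axes as the viewer's.
- pocket_3 (a point): Centre of the FLOOR of pocket 3, 22 mm above the bench; the pocket is 28 mm across, 25 mm deep, 48 mm from the next. Marked by 3 white pips on the base plate beside it; farthest from the robot. At x 48, y -85 mm of the viewer, axes as the viewer's.
- slug_short: The shortest of three solid amber glass test slugs, plain upright cylinders 24 mm across; this one is 60 mm tall, about 68 g (varies). Stands loose on the bench to the right of the viewer; which of the three stands where varies. Origin at the centre of its underside, z up.
- slug_medium: The middle-sized of three solid amber glass test slugs, plain upright cylinders 24 mm across; this one is 78 mm tall, about 88 g (varies). Stands loose on the bench to the right of the viewer; which of the three stands where varies. Origin at the centre of its underside, z up.
- slug_tall: The tallest of three solid amber glass test slugs, plain upright cylinders 24 mm across; this one is 96 mm tall, about 108 g (varies). Stands loose on the bench to the right of the viewer; which of the three stands where varies. Origin at the centre of its underside, z up.
- shutter (a joint): Travel of the shutter along the viewer's own +x (away from the robot), in m: 0 shut, 0.060 fully open, 0.030 half open. A spring always pushes it shut: about 3.6 N at 0, 7.2 N at half, 10.8 N fully open (120 N/m); let go, it slides back to 0.
- shutter_tab (a point): Centre of the top of the shutter's upright black tab, 14 x 14 mm, 89 to 135 mm above the bench (housing top 85), free on all sides: pinch it from above or push it. Moves with the shutter: viewer's x -35 mm shut, -5 half, 25 open; y 0; axes as the viewer's. Black lines on the housing top beside it mark shut (short), half (long), open (short) for the tab's centre.
- mug: Bystander: white ceramic mug 76 mm across, 85 mm tall, stands beyond the slugs. Origin at the centre of its underside.
- jar: Bystander: small lidded glass jar 56 mm across, 75 mm tall, beyond the slugs. Origin at the centre of its underside.
- brush: Bystander: paint brush lying on the bench to the right of the slugs, nearer the robot. Origin under it, x along it.
Mind the look-alikes: they are no part of the job. What is shaped like the slug_medium but blue or turquoise is not meant. Leave any turquoise look-alike of the slug_short alone.

How it is judged (in metres and radians):
On the way, in this order (a step that is already met when the one before it is completed fails the run):
1. the shortest slug stands fully down in pocket 1, let go (horizontal distance between slug_short and pocket_1 below 0.008 m and z of slug_short in the frame of pocket_1 below 0.005 m and angle between slug_short's own z axis and vertical below 0.25 rad and contact force between the fingers and slug_short below 0.2 N), for 0.2 s.
2. the middle slug stands fully down in pocket 2, let go (horizontal distance between slug_medium and pocket_2 below 0.008 m and z of slug_medium in the frame of pocket_2 below 0.005 m and angle between slug_medium's own z axis and vertical below 0.25 rad and contact force between the fingers and slug_medium below 0.2 N), for 0.2 s.
3. the tallest slug stands fully down in pocket 3, let go (horizontal distance between slug_tall and pocket_3 below 0.008 m and z of slug_tall in the frame of pocket_3 below 0.005 m and angle between slug_tall's own z axis and vertical below 0.25 rad and contact force between the fingers and slug_tall below 0.2 N), for 0.2 s.
4. the shutter is held half open (value of joint shutter between 0.023 and 0.037 m and contact force between the fingers and viewer above 1 N), for 0.3 s.
At the end, for the whole second after the job is handed in: Short, middle and tall slug in pockets 1, 2, 3: foot within 8 mm of the pocket centre and 5 mm of its floor, tilt under 0.25 rad, at rest, not touched by the fingers. Shutter at half travel, 30 mm within 7 mm, still (under 10 mm/s), the fingers pressing on it with over 1 N (all of step 1 and all of step 2 and all of step 3 and all of step 4 and linear speed of each of slug_short, slug_medium, slug_tall below 0.03 m/s and velocity of joint shutter between -0.01 and 0.01 m/s); the arm keeps its last pose, push and grip.
It fails at once if the mug is displaced by more than 30 mm (distance of mug from where it was at the start of the episode above 0.03 m).
It fails at once if the jar is displaced by more than 30 mm (distance of jar from where it was at the start of the episode above 0.03 m).
It fails at once if the brush is displaced by more than 30 mm (distance of brush from where it was at the start of the episode above 0.03 m).
It also fails if it takes over 64 s, if anything falls off the work surface, if the arm or the gripper's body presses on something with over 40 N, if the wrist force passes 120 N, or if a joint passes its speed limit or range.

## Robot

A 6-joint arm with a two-finger parallel gripper is mounted at the origin on the work surface. World frame = base frame: x ahead of the robot, y to its left, z up, the work surface at z = 0. Lengths are in mm, angles in rad, forces in N, time in s.
With the tool pointing down it reaches from about 325 to 875 mm from the base axis. Payload 4.4 kg.
Tool frame: the origin (TCP) lies at the very end of the fingers, on their centre line; the grasp point (between the pads) lies ctrl.pinch_z behind it (ctrl.pinch_z is the distance from the TCP to the grasp point, in mm); z points along the fingers, y is the line along which they close (so a half turn about z gives the same grasp; the last joint's range is limited). The gripper opens to 85 mm and grips with 20 to 120 N. Pads are 22 mm wide; open, the fingers measure 114 mm over their backs; the gripper's body (76 mm by 85 mm) begins 54 mm behind the grasp point. The pads swing forward as they close: fully open they stand 13 mm farther back than shut.
Start: joints at [-1.302, 0.207, 1.542, -0, 1.393, -0.15], TCP at [233.82, -525.315, 231.282] pointing down, gripper open.
Joint ranges: [-2.73, 2.73], [-0.86, 2.22], [0.23, 2.46], [-1.11, 4.25], [0.08, 2.63], [-2.82, 2.82]. Speed limits (rad/s): [2.79, 2.79, 3.14, 3.14, 3.14, 3.14].

## Interface

Orientations are given as a rotation vector (axis times angle).
In Python, from rig import ctrl gives the robot as it stands. The module is installed in compiled form; this text tells all that it offers.
- The arm moves only by the tool jog_arm, never from a script. Its argument "motion" is one flat list of numbers, 5 for each row, row after row: the shift along the tool's x, y, z in cm, then the turn about the tool's z in rad, then the finger opening in cm, from 0 to 8.54. A call has 1 to 8 rows; each row shifts and turns the commanded pose from where the row before left it, along the tool's axes as they then stand; what a row does not reach is not made up. A row lasts 1/10 s, in which the tool goes at most 50 mm and 8.59 degrees, less where a joint would pass 70% of its speed; a pose out of reach is approached as far as the arm can. A call is refused whole if a number of a shift passes 5 or a number of a turn 0.15, either way. A call with a gripper value outside its range is refused whole. The fingers move at their own pace and stop on an object; "squeeze" is the grip in N (left out, the last holds). Time passes only in rows, so rows that do not move let the fingers close. It gives the time, the measured TCP pose, the force, the opening and the grip force at its end, in the units of the state.
- ctrl.observe(): the state, without advancing time (a new reading comes with each control period).
- ctrl.grab_frame(name): name is "scene" or "top" or "wrist"; returns a dict with "image" (420x560x3 uint8, blue, green, red), "mtx" (3x3 intrinsics, pixels), "xyz" and "attitude" of the camera in the world. Camera axes: x right, y up, looking along -z (the intrinsics and any distortion apply to the point x, -y, -z); pixel columns grow to the right and rows downward; lengths in mm; the calibration is good to about 2 mm. A picture is of the moment at which its call begins. There is no depth.
- ctrl.close_job(): hands the job in; it is judged then, once.
The state is a dict: "time": time; "joints": joint angles; "qd": joint speeds; "joint_torque": joint torques, N m; "position": TCP position; "orientation": TCP orientation; "wrist_force": force on the tool from outside, world axes, zero at the start; "moment": the same for the moment, N m; "grip_width": finger opening in mm; "grasp_force": force on a finger pad.
Only numpy, scipy, OpenCV 4.12 (cv2) and the standard library are available. Lean on these libraries where they do the work, as an engineer would, in place of code of your own. Each camera call takes 0.05 s, during which the arm holds its last target. There are 200 camera calls.

## Working session

There is one attempt and no reset: what is moved stays moved. The work goes in short steps, Python scripts to look and compute and a tool call to move; the robot and the scene stay as the last step left them, time stands still between calls to the robot, and variables do not carry over. Pictures are saved under pics/ and viewed, at most 11 in all, crops included, and the job is handed in when it is done.

Besides the shell and the picture viewer there is one more tool, called by a JSON object that holds its "api" and its "payload". jog_arm: Moves the arm, as the interface text tells. Its arguments: {"type":"object","properties":{"motion":{"type":"array"},"squeeze":{"type":"number"}},"required":["motion"]}

```bash
mkdir -p pics
python3 - <<'E'
from rig import ctrl
import cv2,pickle,numpy as np
s=ctrl.observe();print({k:np.round(v,3) for k,v in s.items()},ctrl.pinch_z)
F={}
for n in("scene","top"):
    f=ctrl.grab_frame(n);F[n]=f;cv2.imwrite(f"pics/{n}0.png",f["image"]);print(n,f["xyz"],f["attitude"],f["mtx"])
    print([k for k in f])
pickle.dump(F,open("f0.pkl","wb"))
E
```

```text
{'time': np.float64(0.0), 'joints': array([-1.303,  0.207,  1.543, -0.   ,  1.393, -0.15 ]), 'qd': array([-0.001,  0.   , -0.001, -0.001,  0.   ,  0.   ]), 'joint_torque': array([ 1.0000e-03, -3.8303e+01, -2.9160e+01, -0.0000e+00,  1.0000e-02,
        0.0000e+00]), 'position': array([ 233.603, -524.575,  230.111]), 'orientation': array([-3.071, -0.653,  0.   ]), 'wrist_force': array([-0.537, -0.074, -0.675]), 'moment': array([-0.005, -0.014,  0.027]), 'grasp_force': np.float64(0.0), 'grip_width': np.float64(85.444)} 18.700000000000003
scene [ 928.90730196 -628.43940219  744.56785049] [0.74765217 0.22827975 0.54410305] [[402.0213203    0.         283.16837341]
 [  0.         402.0213203  207.66227404]
 [  0.           0.           1.        ]]
['image', 'mtx', 'xyz', 'attitude']
top [ 443.70206212  -99.24682917 1202.40159497] [ 0.12319276 -0.11066619 -1.58123412] [[424.96307403   0.         279.64876641]
 [  0.         424.96307403 203.14582693]
 [  0.           0.           1.        ]]
['image', 'mtx', 'xyz', 'attitude']
```

View pics/scene0.png

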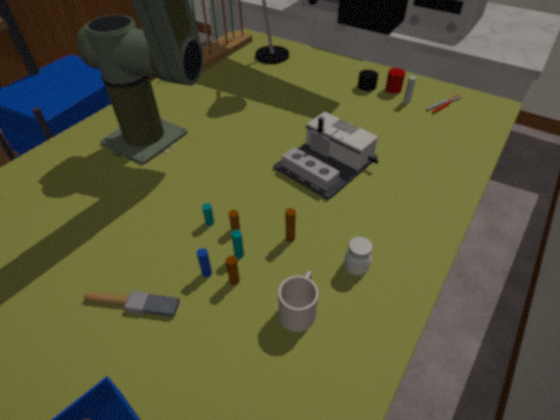

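View pics/top0.png

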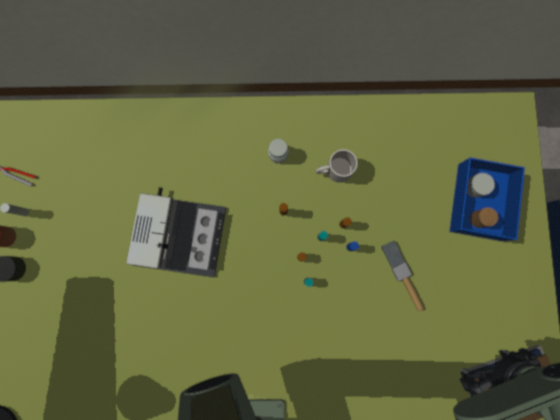

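The scene view shows ambers at (234,220), (232,270) and (290,225). In the top view (up is +x, left is +y) the candidates are:
- **Amber (wanted):** (301,257), (346,223), (283,209), apparently short, medium and tall.
- **Look-alikes:** turquoise (308,282), turquoise (323,237), blue (353,246).
- **Viewer and bystanders:** viewer around (180,235), jar (279,150), mug (342,165), brush (405,275).

Next is a close crop.

```bash
cat > h.py <<'E'
import numpy as np,cv2,pickle
from scipy.spatial.transform import Rotation as R
from scipy.optimize import least_squares
def proj(f,P):
    p=(np.atleast_2d(P)-f["xyz"])@R.from_rotvec(f["attitude"]).as_matrix()
    u=np.c_[p[:,0],-p[:,1],-p[:,2]]@f["mtx"].T
    return u[:,:2]/u[:,2:]
a=np.linspace(0,2*np.pi,40)
C=np.c_[np.cos(a),np.sin(a)]
def cyl(x,y,h,z0=0,r=12): return np.vstack([np.c_[C*r+[x,y],0*a+z] for z in(z0,z0+h)])
def cent(f,P):  # centroid of silhouette
    m=cv2.moments(cv2.convexHull(proj(f,P).astype(np.float32)));return np.array([m["m10"],m["m01"]])/m["m00"],m["m00"]
def amber(f):
    hsv=cv2.cvtColor(f["image"],cv2.COLOR_BGR2HSV)
    m=cv2.inRange(hsv,(4,150,50),(17,255,255))
    n,l,s,c=cv2.connectedComponentsWithStats(m)
    return [(c[i],s[i][4]) for i in range(1,n) if s[i][4]>25]
E
python3 - <<'E'
from h import *
F=pickle.load(open("f0.pkl","rb"))
for n in F:
    print(n,[(np.round(c,1),int(k)) for c,k in amber(F[n])])
S,T=F["scene"],F["top"]
for name,ps,pt in[("A",(234,220),(301,257)),("B",(232,270),(346,223)),("C",(290,225),(283,209))]:
    near=lambda f,p:min(amber(f),key=lambda q:np.hypot(*(q[0]-p)))
    cs,as_=near(S,ps);ct,at=near(T,pt)
    for h in(60,78,96):
        r=least_squares(lambda v:np.r_[cent(S,cyl(*v,h))[0]-cs,cent(T,cyl(*v,h))[0]-ct],[450,-200])
        print(name,h,r.x.round(1),r.fun.round(2),as_,round(cent(S,cyl(*r.x,h))[1]),at,round(cent(T,cyl(*r.x,h))[1]))
t=cv2.resize(T["image"][180:300,120:240],None,fx=4.8,fy=4.8,interpolation=cv2.INTER_CUBIC)
cv2.imwrite("pics/tv.png",cv2.convertScaleAbs(t,alpha=1.5))
s=cv2.resize(S["image"][190:290,180:310],None,fx=6,fy=6,interpolation=cv2.INTER_CUBIC)
cv2.imwrite("pics/sv.png",cv2.convertScaleAbs(s,alpha=1.3))
E
```

```text
scene [(array([63.5, 22.9]), 3337), (array([209.7,  50.5]), 30), (array([10. , 70.1]), 463), (array([396.7,  85.7]), 69), (array([440.1, 107.5]), 58), (array([537.2, 121.9]), 331), (array([289.9, 224.6]), 195), (array([233.9, 219. ]), 99), (array([232.2, 269.1]), 208)]
top [(array([ 20. , 172.1]), 97), (array([283.1, 208.2]), 53), (array([345.4, 222.5]), 62), (array([  4.3, 240.1]), 76), (array([301.6, 256.5]), 43)]
A 60 [ 469.7 -146.8] [ 0.23  0.83 -0.67  0.38] 99 227 43 70
A 78 [ 470.5 -148.7] [-0.35 -1.29  0.18 -0.04] 99 284 43 74
A 96 [ 473.8 -155.1] [-1.32 -1.89  2.74 -1.42] 99 345 43 81
B 60 [ 558.6 -266.3] [ 0.52  1.64 -1.92  1.39] 208 267 62 91
B 78 [ 560.7 -269.3] [-0.02  0.36 -0.33  0.24] 208 330 62 104
B 96 [ 450. -200.] [-19.68 -44.12 -24.11  41.41] 208 358 62 92
C 60 [603.1 -92.3] [ 3.26  3.34 -2.88  0.52] 195 232 53 83
C 78 [ 610.9 -152.9] [-8.06 18.94 19.06 -3.08] 195 303 53 95
C 96 [ 600.9 -100.9] [ 0.56 -0.29  0.22  0.24] 195 349 53 101
```

View pics/tv.png

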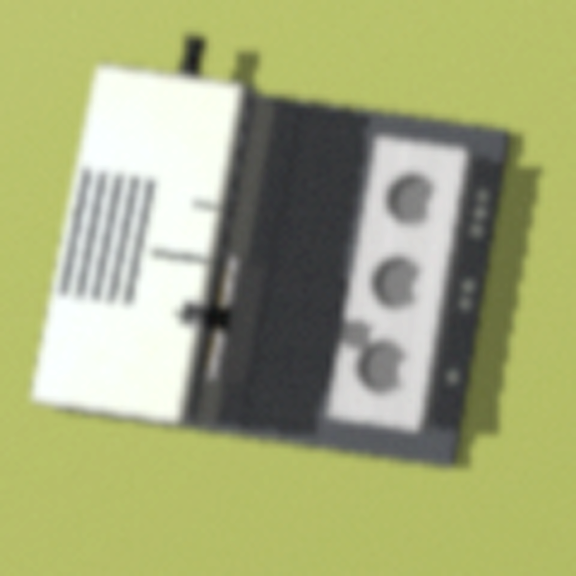

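View pics/sv.png

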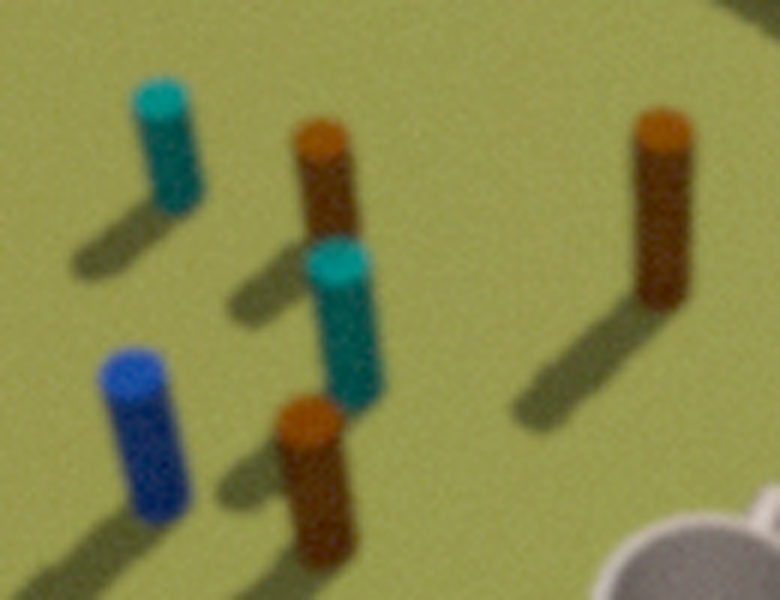

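The crop confirms three plain amber slugs. The tallest is on the right, the short one stands behind a turquoise one (partly hidden in the scene view), and the medium one is at the lower middle. The top crop gives the viewer's corners, pockets and shutter marks for a pose fit.

```bash
cat >> h.py <<'E'
def vw(v,L):
    L=np.atleast_2d(L).astype(float);c,s=np.cos(v[2]),np.sin(v[2])
    return np.c_[v[0]+c*L[:,0]-s*L[:,1],v[1]+s*L[:,0]+c*L[:,1],L[:,2]]
E
python3 - <<'E'
from h import *
F=pickle.load(open("f0.pkl","rb"));S,T=F["scene"],F["top"]
L=[(80,-59,47),(80,-111,47),(-80,-59,47),(-80,-111,47),(48,-85,47),(0,-85,47),(-48,-85,47),(100,-127,12),(-100,-127,12),(95,96,85),(-95,96,85),(-95,11,85),(95,11,85)]
p=np.array([(372,138),(470,150),(327,418),(420,432),(411,198),(397,282),(381,366),(512,132),(460,468),(98,65),(33,403),(182,424),(243,84)])
p=(p+.5)/4.8-.5+[120,180]
r=least_squares(lambda v:(proj(T,vw(v,L))-p).ravel(),[600,200,0],x_scale=[100,100,.1],loss="soft_l1")
print(r.x.round(4));print((proj(T,vw(r.x,L))-p).round(2).tolist())
np.save("v.npy",r.x)
print(vw(r.x,[(-48,-85,22),(0,-85,22),(48,-85,22),(-35,0,135),(-5,0,135)]).round(1))
def inv(f,p,z): return least_squares(lambda v:proj(f,[*v,z])[0]-p,[500,-100]).x.round(1)
for q,z in[((301.6,256.5),35),((308,282),35),((323,237),45),((353,246),45),((342,163),60),((279,150),60)]:print(q,inv(T,q,z))
# short slug from top
ct=(301.6,256.5);print(least_squares(lambda v:cent(T,cyl(*v,60))[0]-ct,[450,-150]).x)
from rig import ctrl
f=ctrl.grab_frame("wrist");cv2.imwrite("pics/w0.png",f["image"]);print(f["xyz"],f["attitude"],f["mtx"])
s=ctrl.observe();Rt=R.from_rotvec(s["orientation"]).as_matrix();print(Rt.round(3));print(Rt.T@(f["xyz"]-s["position"]))
E
```

```text
[ 5.358493e+02  2.033358e+02 -1.561000e-01]
[[1.21, -0.08], [-0.57, 0.08], [0.46, -0.17], [0.09, -0.3], [0.44, 0.22], [0.39, 0.11], [0.72, 0.21], [-0.69, -0.71], [-1.51, 0.21], [-0.55, -0.41], [-0.88, 0.14], [0.01, 0.46], [0.43, 0.05]]
[[475.2 126.8  22. ]
 [522.6 119.4  22. ]
 [570.  111.9  22. ]
 [501.3 208.8 135. ]
 [530.9 204.1 135. ]]
(301.6, 256.5) [ 470.7 -149. ]
(308, 282) [ 402.1 -164.9]
(323, 237) [ 522.3 -207.8]
(353, 246) [ 496.9 -288.3]
(342, 163) [ 724.1 -264.4]
(279, 150) [763.7 -91.4]
[ 470.58923843 -148.56931329]
[ 302.70964441 -493.17228829  372.34979325] [-0.26955554  0.17651577 -1.14216324] [[309.14021971   0.         277.88016576]
 [  0.         309.14021971 212.6915676 ]
 [  0.           0.           1.        ]]
[[ 0.914  0.407 -0.001]
 [ 0.407 -0.914  0.002]
 [ 0.    -0.002 -1.   ]]
[  75.95795808   -1.0025769  -141.98233285]
```

{"api": "jog_arm", "payload": {"motion": [0, 0, 0, 0.15, 6, 0, 0, 0, 0.15, 6, 0, 0, 0, 0.15, 6, 0, 0, 0, 0.125, 6, 1.76, -4.08, 0.7, 0, 6, 1.76, -4.08, 0.7, 0, 6, 1.76, -4.08, 0.7, 0, 6, 1.76, -4.08, 0.7, 0, 6], "squeeze": 30}}

```text
time: 0.95
position: [329.2, -373.4, 202.7]
orientation: [-3.131, 0.246, 0.0]
wrist_force: [0.2, 0.7, 0.0]
grip_width: 60.1
grasp_force: 0.0
```

{"api": "jog_arm", "payload": {"motion": [1.76, -4.08, 0.7, 0, 6, 1.76, -4.08, 0.7, 0, 6, 1.76, -4.08, 0.7, 0, 6, 1.76, -4.08, 0.7, 0, 6, 1.76, -4.08, 0.7, 0, 6, 1.76, -4.08, 0.7, 0, 6, 0, 0, 0, 0, 6, 0, 0, 0, 0, 6]}}

```text
time: 1.75
position: [471.0, -148.6, 160.7]
orientation: [-3.132, 0.241, 0.002]
wrist_force: [-0.1, -0.5, 0.9]
grip_width: 60.2
grasp_force: 0.0
```

```bash
cat >> h.py <<'E'
def togo(ctrl,P,yaw=None):
    s=ctrl.observe();M=R.from_rotvec(s["orientation"]).as_matrix()
    y=np.arctan2(M[1,0],M[0,0]);print("t",round(float(s["time"]),2),"pos",s["position"].round(1),"yaw",round(y,4),"tilt",M[2,:2].round(3),"F",s["wrist_force"].round(1),"w",round(float(s["grip_width"]),1),"gf",round(float(s["grasp_force"]),1))
    print("tool cm",(M.T@(np.array(P)-s["position"])/10).round(2))
    return s,M
E
python3 - <<'E'
from h import *
from rig import ctrl
togo(ctrl,[470.6,-148.6,30])
f=ctrl.grab_frame("wrist");cv2.imwrite("pics/w1.png",f["image"]);pickle.dump(f,open("w1.pkl","wb"))
togo(ctrl,[470.6,-148.6,30]);print([(c.round(1),k) for c,k in amber(f)])
print(proj(f,cyl(470.6,-148.6,60)).mean(0), cent(f,cyl(470.6,-148.6,60)))
E
```

```text
t 1.75 pos [ 471.  -148.6  160.7] yaw -0.1533 tilt [-0.001  0.   ] F [-0.1 -0.5  0.9] w 60.2 gf 0.0
tool cm [-0.03  0.   13.07]
t 1.8 pos [ 470.9 -149.6  161.1] yaw -0.1552 tilt [-0.001  0.   ] F [ 0.2 -0.1 -0.2] w 60.1 gf 0.0
tool cm [-0.04 -0.1  13.11]
[(array([166.8,  38.3]), np.int32(1299)), (array([420.6,  69.4]), np.int32(1982)), (array([276.6, 208.2]), np.int32(682))]
[277.98634387 202.82344884] (array([278.04536891, 204.90260227]), 1007.4419946882408)
```

View pics/w1.png

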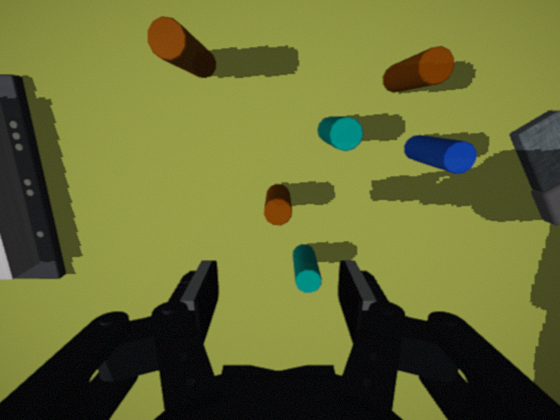

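The wrist view shows the short amber at (277,205), directly ahead of the fingers, with a turquoise slug behind at (307,268). The tall one is at (180,45) and the medium one at (420,68). I'll refine all three positions with a better mask.

```bash
cat >> h.py <<'E'
def amask(f):
    b,g,r=[f["image"][...,i].astype(int) for i in range(3)]
    m=((r>1.7*g)&(r>30)&(r>2.5*b)).astype(np.uint8)
    m=cv2.morphologyEx(m,cv2.MORPH_OPEN,np.ones((3,3)))
    return m
def refine(f,x,y,h,z0=0):
    m=amask(f);n,l,s,c=cv2.connectedComponentsWithStats(m)
    p=cent(f,cyl(x,y,h,z0))[0]
    i=min(range(1,n),key=lambda i:np.hypot(*(c[i]-p)) if s[i][4]>60 else 1e9)
    r=least_squares(lambda v:cent(f,cyl(*v,h,z0))[0]-c[i],[x,y])
    return r.x.round(1),int(s[i][4]),round(cent(f,cyl(*r.x,h,z0))[1]),c[i].round(1)
E
python3 - <<'E'
from h import *
f=pickle.load(open("w1.pkl","rb"));F=pickle.load(open("f0.pkl","rb"))
for a in[(470.6,-148.6,60),(560.7,-269.3,78),(600.9,-100.9,96)]:
    print("w",refine(f,*a));print("t",refine(F["top"],*a));print("s",refine(F["scene"],*a))
E
```

```text
w (array([ 470.2, -148. ]), 807, 1009, array([277.5, 205.4]))
t (array([ 964.1, -148.6]), 36, 122, array([ 12.5, 169.8]))
s (array([ 541.2, -249. ]), 75, 260, array([231.3, 261.7]))
w (array([ 561.1, -269.1]), 2019, 2330, array([420.1,  70. ]))
t (array([723.3, 658.7]), 36, 215, array([ 12.5, 169.8]))
s (array([ 560.7, -269.3]), 75, 330, array([231.3, 261.7]))
w (array([605.6, -93.8]), 1286, 2863, array([167.2,  38.6]))
t (array([720.9, 652.2]), 36, 255, array([ 12.5, 169.8]))
s (array([ 551.9, -259.5]), 75, 391, array([231.3, 261.7]))
```

{"api": "jog_arm", "payload": {"motion": [-0.05, -0.1, 4, 0, 5, 0, 0, 4, 0, 5, 0, 0, 3, 0, 5, 0, 0, 2, 0, 5, 0, 0, 0, 0, 5, 0, 0, 0, 0, 1.5, 0, 0, 0, 0, 1.5, 0, 0, 0, 0, 1.5], "squeeze": 30}}

```text
time: 2.6
position: [472.0, -149.7, 32.9]
orientation: [3.13, -0.246, 0.005]
wrist_force: [-0.5, -0.4, 1.4]
grip_width: 23.2
grasp_force: 29.4
```

{"api": "jog_arm", "payload": {"motion": [0, 0, 0, 0, 1.5, 0, 0, 0, 0, 1.5, 0, 0, -3, 0, 1.5, 0, 0, -4, 0, 1.5, 0, 0, -3, 0, 1.5, 0, 0, 0, 0, 1.5]}}

```text
time: 3.2
position: [474.4, -150.0, 136.3]
orientation: [3.128, -0.244, 0.015]
wrist_force: [0.8, 0.0, 0.2]
grip_width: 23.4
grasp_force: 29.9
```

Run:
```python
from h import *
from rig import ctrl
v=np.load("v.npy");p=vw(v,[(-48,-85,22)])[0]
s,M=togo(ctrl,[p[0],p[1],130])
f=ctrl.grab_frame("wrist");pickle.dump(f,open("w2.pkl","wb"))
P=s["position"];m=amask(f);n,l,st,c=cv2.connectedComponentsWithStats(m)
print([(c[i].round(1),st[i].tolist()) for i in range(1,n) if st[i][4]>60])
q=proj(f,cyl(P[0],P[1],60,P[2]-30));print(q.min(0),q.max(0));print(refine(f,P[0],P[1],60,P[2]-30))
```

```text
t 3.2 pos [ 474.4 -150.   136.3] yaw -0.1558 tilt [0.01  0.003] F [0.8 0.  0.2] w 23.4 gf 29.9
tool cm [ -4.22 -27.37   0.5 ]
[(array([150.5,  36.9]), [129, 13, 46, 49, 1662]), (array([432.7,  71.9]), [391, 46, 80, 49, 2571]), (array([203.1,  61.7]), [199, 56, 9, 12, 70]), (array([271.8, 287.5]), [251, 232, 49, 92, 2551])]
[250.11774888 228.23891471] [307.29203336 327.92896256]
(array([ 471.3, -146.3]), 2551, 4490, array([271.8, 287.5]))
```

{"api": "jog_arm", "payload": {"motion": [-0.7, -4.5, 0, 0, 1.5, -0.7, -4.5, 0, 0, 1.5, -0.7, -4.6, 0, 0, 1.5, -0.7, -4.6, 0, 0, 1.5, -0.7, -4.6, 0, 0, 1.5, -0.7, -4.6, 0, 0, 1.5, 0, 0, 0, 0, 1.5, 0, 0, 0, 0, 1.5]}}

```text
time: 4.05
position: [470.1, 129.5, 129.4]
orientation: [3.131, -0.24, -0.006]
wrist_force: [0.1, -0.6, -1.5]
grip_width: 23.1
grasp_force: 30.1
```

Run:
```python
from h import *
from rig import ctrl
v=np.load("v.npy");p=vw(v,[(-48,-85,22)])[0]
s,M=togo(ctrl,[p[0],p[1],130])
f=ctrl.grab_frame("wrist");pickle.dump(f,open("w3.pkl","wb"));cv2.imwrite("pics/w3.png",f["image"])
togo(ctrl,[p[0],p[1],130])
L=[(48,-85,47),(0,-85,47),(-48,-85,47),(80,-59,47),(80,-111,47),(95,11,85),(100,-127,12)]
print(proj(f,vw(v,L)).round(1).tolist())
```

```text
t 4.05 pos [470.1 129.5 129.4] yaw -0.1529 tilt [-0.004  0.001] F [ 0.1 -0.6 -1.5] w 23.1 gf 30.1
tool cm [ 0.54  0.19 -0.06]
t 4.1 pos [470.6 128.4 129.7] yaw -0.1551 tilt [-0.003  0.001] F [-0.1 -0.1 -0.4] w 22.7 gf 30.1
tool cm [ 0.49  0.09 -0.03]
[[281.3, 74.3], [280.8, 147.6], [280.4, 211.7], [240.7, 19.3], [322.5, 19.7], [91.7, -37.7], [339.2, 2.3]]
```

View pics/w3.png

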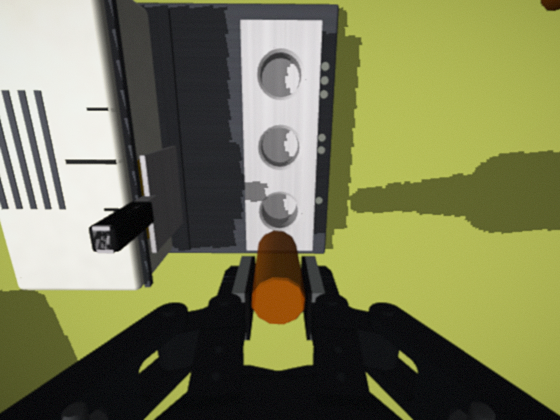

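The wrist view shows the short slug held, with its top near (278,300). Pockets 1, 2 and 3 are at about (278,209), (279,146) and (280,74), close to the prediction. I'll now refine against the rims and the slug's top rim.

```bash
cat >> h.py <<'E'
from scipy.ndimage import map_coordinates
def edges(f,ctr,r,z,sign,ch=None,k=4):
    """radial edge offsets (mm) around circle at world ctr,z; sign=+1: brighter outside"""
    g=f["image"].astype(float);g=g.mean(2) if ch is None else g[...,ch]
    rr=np.arange(r-k,r+k+.01,.25);A=np.linspace(0,2*np.pi,72,endpoint=False);out=[]
    for t in A:
        q=proj(f,np.c_[ctr[0]+rr*np.cos(t),ctr[1]+rr*np.sin(t),0*rr+z])
        I=map_coordinates(cv2.GaussianBlur(g,(3,3),0),[q[:,1],q[:,0]],order=1)
        d=sign*np.gradient(I,rr);i=d.argmax();out.append((t,rr[i],d[i]))
    return np.array(out)
def circ(f,ctr,r,z,sign,th=6,ch=None,k=4):
    c=np.array(ctr[:2],float)
    for _ in range(3):
        e=edges(f,c,r,z,sign,ch,k);e=e[e[:,2]>th]
        if len(e)<8: return c,len(e),0
        o=least_squares(lambda w:w[0]*np.cos(e[:,0])+w[1]*np.sin(e[:,0])+w[2]-(e[:,1]-r),[0,0,0],loss="soft_l1",f_scale=.5)
        c=c+o.x[:2]
    return c.round(1),len(e),round(float(o.x[2]),2)
E
python3 - <<'E'
from h import *
f=pickle.load(open("w3.pkl","rb"));v=np.load("v.npy")
for x in(-48,0,48):
    p=vw(v,[(x,-85,47)])[0];print(p.round(1),circ(f,p,14,47,1))
T=np.array([470.5,128.6,129.6])
for z in(155,157,160):print(z,proj(f,cyl(T[0],T[1],0,z)).min(0),proj(f,cyl(T[0],T[1],0,z)).max(0),circ(f,T,12,z,-1,ch=2,k=5),circ(f,T,12,z,-1,th=15,ch=2,k=5))
E
```

```text
[475.2 126.8  47. ] (array([476.7, 128.4]), 68, 0.48)
[522.6 119.4  47. ] (array([523.9, 120.6]), 72, 0.67)
[570.  111.9  47. ] (array([569.9, 113.7]), 70, 0.6)
155 [252.82916737 272.82352307] [308.20165907 321.04103521] (array([468. , 130.5]), 56, 0.15) (array([468. , 130.5]), 56, 0.16)
157 [252.4786436  275.18077487] [308.6507474  323.95013039] (array([469.1, 130.3]), 56, 0.04) (array([469.1, 130.3]), 56, 0.04)
160 [251.93344609 278.85107903] [309.34922754 328.4705703 ] (array([471.1, 130. ]), 56, -0.25) (array([471.1, 130. ]), 56, -0.25)
```

{"api": "jog_arm", "payload": {"motion": [0.62, 0.08, 0, 0, 1.5, 0, 0, 2, 0, 1.5, 0, 0, 2, 0, 1.5, 0, 0, 0, 0, 1.5, 0, 0, 0, 0, 1.5, 0, 0, 0, 0, 1.5]}}

```text
time: 4.7
position: [479.1, 126.2, 92.3]
orientation: [-3.132, 0.247, -0.003]
wrist_force: [0.5, 0.3, -0.7]
grip_width: 22.8
grasp_force: 30.1
```

Run:
```python
from h import *
from rig import ctrl
for i in range(3):
  f=ctrl.grab_frame("wrist");s,M=togo(ctrl,[476,126.9,54])
v=np.load("v.npy")
T=s["position"]
for z in(T[2]+27,T[2]+29):print(z,circ(f,T,12,z,-1,ch=2,k=5))
for x in(0,48):
    p=vw(v,[(x,-85,47)])[0];print(p.round(1),circ(f,p,14,47,1))
pickle.dump(f,open("w4.pkl","wb"));cv2.imwrite("pics/w4.png",f["image"][150:400,150:420])
```

```text
t 4.75 pos [479.2 126.4  92.4] yaw -0.1572 tilt [ 0.002 -0.001] F [ 0.2 -0.1  0.5] w 23.0 gf 30.1
tool cm [-0.33  0.    3.84]
t 4.8 pos [479.1 126.6  92.5] yaw -0.1569 tilt [ 0.002 -0.001] F [-0.4 -0.2 -0.9] w 22.9 gf 30.1
tool cm [-0.32  0.02  3.85]
t 4.85 pos [478.9 126.7  92.4] yaw -0.1566 tilt [ 0.002 -0.   ] F [-0.2  0.9 -0.7] w 23.1 gf 30.1
tool cm [-0.3   0.03  3.84]
119.38538269572608 (array([477.5, 127.4]), 56, 0.09)
121.38538269572608 (array([478.8, 127.2]), 56, -0.12)
[522.6 119.4  47. ] (array([524. , 120.7]), 72, 0.63)
[570.  111.9  47. ] (array([570. , 113.7]), 72, 0.6)
```

View pics/w4.png

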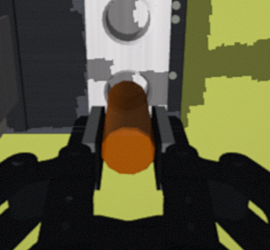

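The slug hovers centred over pocket 1, just short of it. The arm is still settling, so I'll wait and re-read.

{"api": "jog_arm", "payload": {"motion": [0, 0, 0, 0, 1.5, 0, 0, 0, 0, 1.5, 0, 0, 0, 0, 1.5, 0, 0, 0, 0, 1.5]}}

```text
time: 5.25
position: [477.9, 126.9, 91.3]
orientation: [-3.132, 0.245, -0.0]
wrist_force: [0.1, 0.2, -0.4]
grip_width: 23.3
grasp_force: 30.1
```

Run:
```python
from h import *
from rig import ctrl
for i in range(3):
  f=ctrl.grab_frame("wrist");s,M=togo(ctrl,[476,126.9,54])
T=s["position"]
for z in(T[2]+27,T[2]+29):print(z,circ(f,T,12,z,-1,ch=2,k=5))
```

```text
t 5.3 pos [477.9 126.9  91.3] yaw -0.156 tilt [-0.  0.] F [-0.2  0.2 -0.9] w 23.2 gf 30.1
tool cm [-0.19  0.03  3.73]
t 5.35 pos [477.9 126.9  91.3] yaw -0.156 tilt [-0.  0.] F [ 0.1 -0.7 -0.7] w 23.2 gf 30.1
tool cm [-0.19  0.03  3.73]
t 5.4 pos [477.9 126.9  91.3] yaw -0.1561 tilt [-0.  0.] F [-0.2 -0.8 -0.7] w 23.0 gf 30.1
tool cm [-0.19  0.03  3.73]
118.26092358979643 (array([476.4, 127.7]), 56, 0.08)
120.26092358979643 (array([477.7, 127.5]), 56, -0.13)
```

{"api": "jog_arm", "payload": {"motion": [0, -0.05, 0, 0, 1.5, 0, 0, 1, 0, 1.5, 0, 0, 1, 0, 1.5, 0, 0, 0, 0, 1.5, 0, 0, 0, 0, 1.5]}}

```text
time: 5.9
position: [477.3, 127.2, 70.3]
orientation: [3.132, -0.245, -0.003]
wrist_force: [0.5, -0.3, -1.1]
grip_width: 23.2
grasp_force: 30.1
```

{"api": "jog_arm", "payload": {"motion": [0, 0, 0.5, 0, 1.5, 0, 0, 0.5, 0, 1.5, 0, 0, 0, 0, 1.5, 0, 0, 0, 0, 1.5, 0, 0, 0, 0, 1.5]}}

```text
time: 6.4
position: [478.2, 127.4, 61.5]
orientation: [-3.132, 0.245, -0.001]
wrist_force: [-0.2, 0.6, -0.3]
grip_width: 23.0
grasp_force: 30.1
```

{"api": "jog_arm", "payload": {"motion": [0, 0, 0.4, 0, 1.5, 0, 0, 0.2, 0, 1.5, 0, 0, 0, 0, 1.5, 0, 0, 0, 0, 1.5, 0, 0, 0, 0, 1.5]}}

```text
time: 6.9
position: [478.0, 127.3, 55.3]
orientation: [3.132, -0.245, -0.0]
wrist_force: [0.8, 0.4, -1.0]
grip_width: 23.0
grasp_force: 30.0
```

{"api": "jog_arm", "payload": {"motion": [0, 0, 0.2, 0, 1.5, 0, 0, 0, 0, 1.5, 0, 0, 0, 0, 4.5, 0, 0, 0, 0, 4.5, 0, 0, 0, 0, 4.5, 0, 0, 0, 0, 4.5, 0, 0, 0, 0, 4.5]}}

```text
time: 7.6
position: [477.9, 127.3, 53.1]
orientation: [3.132, -0.245, -0.0]
wrist_force: [-0.2, -0.1, -0.5]
grip_width: 44.4
grasp_force: 0.0
```

{"api": "jog_arm", "payload": {"motion": [0, 0, -3, 0, 4.5, 0, 0, -4, 0, 4.5, 0, 0, -4, 0, 4.5, 0, 0, 0, 0, 4.5, 0, 0, 0, 0, 4.5, 0, 0, 0, 0, 4.5, 0, 0, 0, 0, 4.5, 0, 0, 0, 0, 4.5]}}

```text
time: 8.4
position: [476.9, 127.2, 161.7]
orientation: [3.131, -0.245, -0.005]
wrist_force: [0.5, -0.0, -0.5]
grip_width: 45.1
grasp_force: 0.0
```

Run:
```python
from h import *
from rig import ctrl
f=ctrl.grab_frame("wrist");t=ctrl.grab_frame("top");S=ctrl.grab_frame("scene")
s,M=togo(ctrl,[561.1,-269.1,160])
v=np.load("v.npy");p=vw(v,[(-48,-85,47)])[0]
for z in(80,82,84,88):print(z,circ(f,[476.5,127.5],12,z,-1,ch=2,k=5))
for x in(0,48):
    q=vw(v,[(x,-85,47)])[0];print(q.round(1),circ(f,q,14,47,1))
for z in(22,30,40):print(proj(S,cyl(476.5,127.5,0,z+60)).mean(0).round(1),end=" ")
print()
pickle.dump((f,t,S),open("w5.pkl","wb"))
a=f["image"][150:330,180:400];b=S["image"][130:210,270:390]
cv2.imwrite("pics/w5.png",np.hstack([cv2.resize(a,None,fx=2,fy=2)[:360,:330],cv2.resize(b,(440,360),interpolation=cv2.INTER_CUBIC)]))
```

```text
t 8.55 pos [477.6 127.3 162.5] yaw -0.1562 tilt [-0.002  0.   ] F [ 1.5 -0.8 -0.1] w 44.9 gf 0.0
tool cm [14.42 37.86  0.24]
80 (array([477.8, 128.8]), 40, -1.26)
82 (array([473.4, 131.5]), 44, 3.21)
84 (array([474.3, 132.2]), 46, 3.44)
88 (array([475.8, 132.1]), 48, 3.3)
[522.6 119.4  47. ] (array([523.9, 120.5]), 70, 0.64)
[570.  111.9  47. ] (array([570. , 113.5]), 72, 0.6)
[296.8 145.2] [296.9 142.8] [297.  139.7]
```

View pics/w5.png

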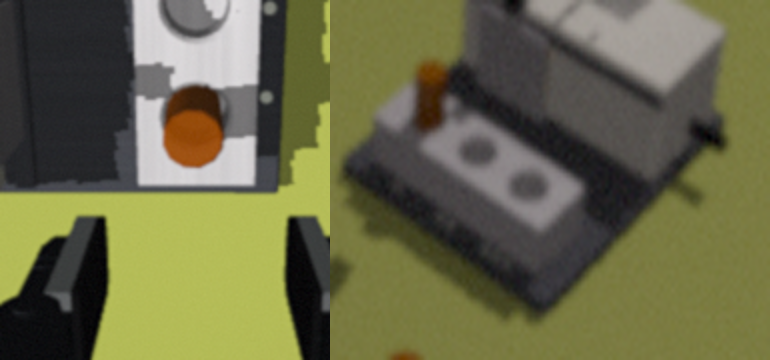

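The short slug is upright and fully down in pocket 1: its top is at scene pixel (297,145), as predicted for z=82. Next is the medium slug.

{"api": "jog_arm", "payload": {"motion": [1.8, 4.6, 0, 0, 5, 1.8, 4.6, 0, 0, 5, 1.8, 4.6, 0, 0, 5, 1.8, 4.6, 0, 0, 5, 1.8, 4.6, 0, 0, 5, 1.8, 4.6, 0, 0, 5, 1.8, 4.6, 0, 0, 5, 1.8, 4.6, 0, 0, 5]}}

```text
time: 9.35
position: [563.1, -260.6, 162.9]
orientation: [-3.132, 0.246, 0.0]
wrist_force: [-0.1, 0.5, 0.9]
grip_width: 50.2
grasp_force: 0.0
```

{"api": "jog_arm", "payload": {"motion": [0, 1, 2, 0, 5, 0, 0, 2, 0, 5, 0, 0, 0, 0, 5, 0, 0, 0, 0, 5, 0, 0, 0, 0, 5, 0, 0, 0, 0, 5, 0, 0, 0, 0, 5]}}

```text
time: 10.05
position: [562.2, -268.4, 124.6]
orientation: [3.131, -0.244, 0.003]
wrist_force: [-0.2, 0.1, 0.7]
grip_width: 50.1
grasp_force: 0.0
```

Run:
```python
from h import *
from rig import ctrl
f=ctrl.grab_frame("wrist")
s,M=togo(ctrl,[561.1,-269.1,40])
for z in(78,):print(z,circ(f,[561,-269],12,z,-1,ch=2,k=5,th=12),circ(f,[561,-269],12,z,1,ch=2,k=5,th=12))
print(refine(f,561,-269,78))
```

```text
t 10.1 pos [ 562.1 -268.4  124.4] yaw -0.1555 tilt [0.002 0.001] F [ 0.4 -0.7 -0.3] w 50.2 gf 0.0
tool cm [-0.1   0.08  8.44]
78 (array([ 561.8, -268.7]), 63, -0.81) (array([ 559. , -267.1]), 48, 2.0)
(array([ 560.5, -268.6]), 1455, 1798, array([278.6, 225.8]))
```

{"api": "jog_arm", "payload": {"motion": [-0.05, 0.05, 3, 0, 5, 0, 0, 3, 0, 5, 0, 0, 2.4, 0, 5, 0, 0, 0, 0, 5, 0, 0, 0, 0, 5, 0, 0, 0, 0, 1.5, 0, 0, 0, 0, 1.5, 0, 0, 0, 0, 1.5]}}

```text
time: 10.9
position: [562.5, -269.8, 41.6]
orientation: [3.13, -0.245, 0.006]
wrist_force: [0.1, 0.4, 5.5]
grip_width: 23.3
grasp_force: 29.8
```

{"api": "jog_arm", "payload": {"motion": [0, 0, 0, 0, 1.5, 0, 0, 0, 0, 1.5]}}

```text
time: 11.1
position: [562.5, -269.8, 41.6]
orientation: [3.13, -0.245, 0.006]
wrist_force: [0.1, 0.6, 6.6]
grip_width: 23.0
grasp_force: 29.9
```

{"api": "jog_arm", "payload": {"motion": [0, 0, -3, 0, 1.5, 0, 0, -4, 0, 1.5, 0, 0, -4, 0, 1.5, -0.1, -4.5, 0, 0, 1.5, -0.1, -4.5, 0, 0, 1.5, -0.1, -4.5, 0, 0, 1.5, -0.1, -4.5, 0, 0, 1.5, -0.1, -4.5, 0, 0, 1.5]}}

```text
time: 11.9
position: [590.6, -44.1, 149.3]
orientation: [3.132, -0.246, -0.0]
wrist_force: [0.9, -0.2, -0.2]
grip_width: 23.6
grasp_force: 29.7
```

Run:
```python
from h import *
from rig import ctrl
togo(ctrl,[524,120.1,125])
```

```text
t 11.9 pos [590.6 -44.1 149.3] yaw -0.1566 tilt [-0.  0.] F [ 0.9 -0.2 -0.2] w 23.6 gf 29.7
tool cm [ -9.14 -15.18   2.43]
```

{"api": "jog_arm", "payload": {"motion": [-2.3, -3.8, 0, 0, 1.5, -2.3, -3.8, 0, 0, 1.5, -2.3, -3.8, 0, 0, 1.5, -2.3, -3.8, 1, 0, 1.5, 0, 0, 2, 0, 1.5, 0, 0, 1.5, 0, 1.5, 0, 0, 0, 0, 1.5, 0, 0, 0, 0, 1.5]}}

```text
time: 12.7
position: [523.5, 118.5, 104.3]
orientation: [3.132, -0.245, -0.001]
wrist_force: [0.8, -0.9, -0.4]
grip_width: 23.5
grasp_force: 29.8
```

{"api": "jog_arm", "payload": {"motion": [0, 0, 0, 0, 1.5, 0, 0, 0, 0, 1.5, 0, 0, 0, 0, 1.5, 0, 0, 0, 0, 1.5, 0, 0, 0, 0, 1.5]}}

```text
time: 13.2
position: [523.9, 118.5, 104.5]
orientation: [-3.132, 0.245, -0.001]
wrist_force: [-0.4, 0.6, -1.4]
grip_width: 23.0
grasp_force: 29.8
```

Run:
```python
from h import *
from rig import ctrl
f=ctrl.grab_frame("wrist");t=ctrl.grab_frame("top")
s,M=togo(ctrl,[524,120.1,65])
T=s["position"];v=np.load("v.npy")
print(circ(f,T,12,T[2]+36.4,-1,ch=2,k=5))
for x in(48,0):
    q=vw(v,[(x,-85,47)])[0];print(q.round(1),circ(f,q,14,47,1))
q=proj(t,cyl(600.9,-100.9,96));a=amber(t);print(q.mean(0),[c.round(1) for c,k in a])
pickle.dump(f,open("w6.pkl","wb"))
```

```text
t 13.3 pos [523.7 118.6 104.3] yaw -0.1563 tilt [ 0. -0.] F [ 0.9 -0.2  0.1] w 22.8 gf 29.8
tool cm [ 0.   -0.15  3.93]
(array([523.1, 119.3]), 54, -0.13)
[570.  111.9  47. ] (array([571.4, 113.1]), 71, 0.61)
[522.6 119.4  47. ] (array([523.1, 120.7]), 55, 1.2)
[283.27176222 208.56260324] [array([ 20.2, 172.1]), array([283.1, 208.3]), array([  4.9, 238.2])]
```

{"api": "jog_arm", "payload": {"motion": [0.1, -0.14, 0, 0, 1.5, 0, 0, 1, 0, 1.5, 0, 0, 1, 0, 1.5, 0, 0, 0.5, 0, 1.5, 0, 0, 0, 0, 1.5, 0, 0, 0, 0, 1.5, 0, 0, 0, 0, 1.5]}}

```text
time: 14.0
position: [525.2, 119.9, 79.5]
orientation: [-3.132, 0.245, -0.001]
wrist_force: [0.4, 0.2, -0.3]
grip_width: 22.9
grasp_force: 29.8
```

{"api": "jog_arm", "payload": {"motion": [0, 0, 0.5, 0, 1.5, 0, 0, 0.5, 0, 1.5, 0, 0, 0.4, 0, 1.5, 0, 0, 0, 0, 1.5, 0, 0, 0, 0, 1.5, 0, 0, 0, 0, 1.5]}}

```text
time: 14.6
position: [525.1, 119.9, 65.4]
orientation: [-3.132, 0.245, -0.0]
wrist_force: [-0.6, 0.1, -1.3]
grip_width: 23.2
grasp_force: 29.8
```

Clean insertion: bottom at about 24 mm. Lower 2 mm, release and retreat.

{"api": "jog_arm", "payload": {"motion": [0, 0, 0.18, 0, 1.5, 0, 0, 0, 0, 1.5, 0, 0, 0, 0, 4.5, 0, 0, 0, 0, 4.5, 0, 0, 0, 0, 4.5, 0, 0, 0, 0, 4.5, 0, 0, 0, 0, 4.5]}}

```text
time: 15.3
position: [525.0, 119.9, 63.5]
orientation: [3.132, -0.245, 0.0]
wrist_force: [-0.4, -0.2, -0.1]
grip_width: 45.1
grasp_force: 0.0
```

{"api": "jog_arm", "payload": {"motion": [0, 0, -3, 0, 4.5, 0, 0, -4, 0, 4.5, 0, 0, -4, 0, 4.5, 0, 0, -1, 0, 4.5, 0, 0, 0, 0, 4.5, 0, 0, 0, 0, 4.5]}}

```text
time: 15.9
position: [524.0, 119.8, 182.3]
orientation: [3.132, -0.245, -0.003]
wrist_force: [0.0, -0.1, 0.1]
grip_width: 45.0
grasp_force: 0.0
```

Run:
```python
from h import *
from rig import ctrl
f=ctrl.grab_frame("wrist");S=ctrl.grab_frame("scene")
togo(ctrl,[601.3,-100.9,150])
print([c.round(1) for c,k in amber(S) if 200<c[0]<400],[cent(S,cyl(x,y,h-25,47))[0].round(1) for x,y,h in((477,127.5,60),(524.5,120,78))])
pickle.dump((f,S),open("w7.pkl","wb"))
cv2.imwrite("pics/w7.png",cv2.resize(S["image"][110:200,260:400],None,fx=4,fy=4,interpolation=cv2.INTER_CUBIC))
```

```text
t 16.0 pos [523.2 119.7 181.1] yaw -0.1562 tilt [-0.005  0.001] F [ 0.5  0.6 -0.8] w 44.9 gf 0.0
tool cm [11.16 20.58  3.08]
[array([200.5,  27.1]), array([388.7,  74.7]), array([396.7,  85.8]), array([297.1, 150.9]), array([310.3, 154.4]), array([289.9, 224. ])] [array([296.8, 150.3]), array([310.6, 154.8])]
```

View pics/w7.png

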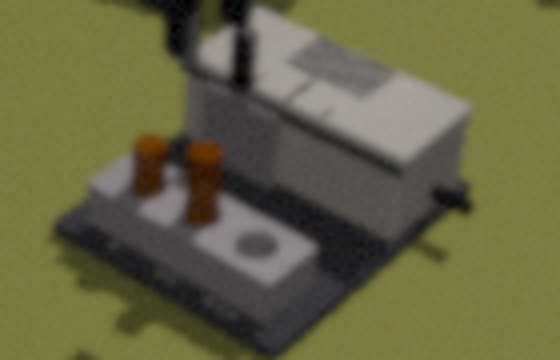

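Both slugs stand in pockets 1 and 2: scene centroids (297,151) and (310,154) match the model. Now the tall one.

{"api": "jog_arm", "payload": {"motion": [2.23, 4.12, 0, 0, 5, 2.23, 4.12, 0, 0, 5, 2.23, 4.12, 0, 0, 5, 2.23, 4.12, 1, 0, 5, 2.23, 4.12, 2, 0, 5, 0, 0, 0, 0, 5, 0, 0, 0, 0, 5, 0, 0, 0, 0, 5]}}

```text
time: 16.8
position: [601.9, -99.0, 152.7]
orientation: [-3.131, 0.244, 0.004]
wrist_force: [0.8, -0.3, -0.3]
grip_width: 49.9
grasp_force: 0.0
```

{"api": "jog_arm", "payload": {"motion": [0, 0, 0, 0, 5, 0, 0, 0, 0, 5]}}

```text
time: 17.0
position: [602.8, -98.8, 154.5]
orientation: [3.132, -0.242, 0.001]
wrist_force: [-0.1, -0.2, 0.3]
grip_width: 50.0
grasp_force: 0.0
```

Run:
```python
from h import *
from rig import ctrl
f=ctrl.grab_frame("wrist")
s,M=togo(ctrl,[601.3,-100.9,50])
print(circ(f,[601,-101],12,96,-1,ch=2,k=5,th=12),refine(f,601,-101,96))
```

```text
t 17.05 pos [602.9 -99.  154.6] yaw -0.1544 tilt [0.001 0.   ] F [ 0.  -0.5  0. ] w 50.2 gf 0.0
tool cm [-0.14  0.21 10.46]
(array([ 600.8, -100.6]), 34, -1.36) (array([598. , -99.9]), 1215, 1711, array([280.3, 222. ]))
```

{"api": "jog_arm", "payload": {"motion": [-0.15, 0.18, 2.5, 0, 5, 0, 0, 3.8, 0, 5, 0, 0, 4, 0, 5, 0, 0, 0, 0, 5, 0, 0, 0, 0, 5, 0, 0, 0, 0, 5, 0, 0, 0, 0, 1.5, 0, 0, 0, 0, 1.5]}}

```text
time: 17.85
position: [602.8, -102.1, 53.4]
orientation: [3.131, -0.245, 0.007]
wrist_force: [-1.0, 0.4, 7.2]
grip_width: 23.4
grasp_force: 28.9
```

{"api": "jog_arm", "payload": {"motion": [0, 0, 0, 0, 1.5, 0, 0, 0, 0, 1.5]}}

```text
time: 18.05
position: [602.9, -102.1, 53.4]
orientation: [3.131, -0.245, 0.007]
wrist_force: [-0.5, 0.4, 6.1]
grip_width: 23.2
grasp_force: 29.5
```

{"api": "jog_arm", "payload": {"motion": [0, 0, -3, 0, 1.5, 0, 0, -4, 0, 1.5, 0, 0, -4, 0, 1.5, -1, -4.3, 0, 0, 1.5, -1, -4.3, 0, 0, 1.5, -1, -4.3, 0, 0, 1.5, -1, -4.3, 0, 0, 1.5, 0, 0, 0, 0, 1.5]}}

```text
time: 18.85
position: [587.0, 79.8, 161.0]
orientation: [-3.13, 0.235, 0.001]
wrist_force: [-0.5, 1.1, -0.4]
grip_width: 23.6
grasp_force: 29.8
```

Run:
```python
from h import *
from rig import ctrl
togo(ctrl,[572.7,112.4,115])
```

```text
t 18.85 pos [587.   79.8 161. ] yaw -0.15 tilt [-0.001 -0.002] F [-0.5  1.1 -0.4] w 23.6 gf 29.8
tool cm [-1.9  -3.    4.61]
```

{"api": "jog_arm", "payload": {"motion": [-0.9, -1.5, 1, 0, 1.5, -1, -1.5, 1.6, 0, 1.5, 0, 0, 2, 0, 1.5, 0, 0, 0, 0, 1.5, 0, 0, 0, 0, 1.5, 0, 0, 0, 0, 1.5, 0, 0, 0, 0, 1.5, 0, 0, 0, 0, 1.5]}}

```text
time: 19.65
position: [575.0, 106.7, 115.9]
orientation: [-3.132, 0.246, -0.003]
wrist_force: [0.3, -0.3, -1.7]
grip_width: 23.4
grasp_force: 29.8
```

Run:
```python
from h import *
from rig import ctrl
f=ctrl.grab_frame("wrist")
s,M=togo(ctrl,[572.7,112.4,75.5])
T=s["position"]
print(circ(f,T,12,T[2]+42.6,-1,ch=2,k=5))
```

```text
t 19.7 pos [574.8 106.7 115.7] yaw -0.1567 tilt [ 0.001 -0.   ] F [-0.6 -0.5 -1. ] w 23.6 gf 29.8
tool cm [-0.3  -0.53  4.02]
(array([572.6, 107.8]), 69, -0.47)
```

{"api": "jog_arm", "payload": {"motion": [-0.17, -0.55, 0, 0, 1.5, 0, 0, 0, 0, 1.5, 0, 0, 0, 0, 1.5, 0, 0, 0, 0, 1.5, 0, 0, 0, 0, 1.5]}}

```text
time: 20.2
position: [573.3, 112.7, 114.8]
orientation: [3.132, -0.245, -0.0]
wrist_force: [0.2, 0.5, -0.7]
grip_width: 23.1
grasp_force: 29.8
```

Run:
```python
from h import *
from rig import ctrl
f=ctrl.grab_frame("wrist")
s,M=togo(ctrl,[573.7,112.4,75.5])
T=s["position"]
print(circ(f,T,12,T[2]+42.6,-1,ch=2,k=5))
```

```text
t 20.25 pos [573.3 112.7 114.8] yaw -0.1562 tilt [-0.  0.] F [ 0.2 -0.1 -2. ] w 23.5 gf 29.8
tool cm [0.05 0.02 3.93]
(array([571. , 113.8]), 72, -0.5)
```

{"api": "jog_arm", "payload": {"motion": [0.03, 0.02, 1, 0, 1.5, 0, 0, 1, 0, 1.5, 0, 0, 0.4, 0, 1.5, 0, 0, 0, 0, 1.5, 0, 0, 0, 0, 1.5, 0, 0, 0, 0, 1.5]}}

```text
time: 20.85
position: [573.8, 112.5, 91.1]
orientation: [-3.132, 0.245, -0.001]
wrist_force: [-0.2, 0.4, -1.4]
grip_width: 23.3
grasp_force: 29.8
```

{"api": "jog_arm", "payload": {"motion": [0, 0, 0.5, 0, 1.5, 0, 0, 0.5, 0, 1.5, 0, 0, 0.35, 0, 1.5, 0, 0, 0, 0, 1.5, 0, 0, 0, 0, 1.5, 0, 0, 0, 0, 1.5]}}

```text
time: 21.45
position: [573.7, 112.4, 77.5]
orientation: [-3.132, 0.245, -0.0]
wrist_force: [0.1, -0.2, -0.3]
grip_width: 23.3
grasp_force: 29.8
```

{"api": "jog_arm", "payload": {"motion": [0, 0, 0.18, 0, 1.5, 0, 0, 0, 0, 1.5, 0, 0, 0, 0, 4.5, 0, 0, 0, 0, 4.5, 0, 0, 0, 0, 4.5, 0, 0, 0, 0, 4.5, 0, 0, 0, 0, 4.5]}}

```text
time: 22.15
position: [573.6, 112.5, 75.6]
orientation: [-3.132, 0.245, -0.0]
wrist_force: [-0.1, 0.6, 0.3]
grip_width: 45.3
grasp_force: 0.0
```

{"api": "jog_arm", "payload": {"motion": [0, 0, -3, 0, 4.5, 0, 0, -4, 0, 4.5, 0, 0, -4, 0, 4.5, 0, 0, -1, 0, 4.5, 0, 0, 0, 0, 4.5, 0, 0, 0, 0, 4.5, 0, 0, 0, 0, 4.5, 0, 0, 0, 0, 4.5]}}

```text
time: 22.95
position: [572.2, 112.4, 193.2]
orientation: [3.131, -0.245, -0.007]
wrist_force: [0.0, -0.4, -0.4]
grip_width: 45.2
grasp_force: 0.0
```

Run:
```python
from h import *
from rig import ctrl
S=ctrl.grab_frame("scene")
v=np.load("v.npy")+[1,.5,0];tab=vw(v,[(-35,0,135)])[0];print(tab,vw(v,[(-5,0,135)])[0])
togo(ctrl,[*tab[:2],180])
print([c.round(1) for c,k in amber(S) if 200<c[0]<400],[cent(S,cyl(x,y,h-25,47))[0].round(1) for x,y,h in((477,127.5,60),(524.5,120,78),(572,112.6,96))])
# tab from wrist image w3 : black blob
f=pickle.load(open("w3.pkl","rb"));L=[(-42,7,135),(-42,-7,135),(-28,-7,135),(-28,7,135)]
print(proj(f,vw(v,L)).round(0).tolist())
```

```text
[502.27498583 209.27778085 135.        ] [531.9101327  204.61322618 135.        ]
t 23.0 pos [572.4 112.4 193.5] yaw -0.1562 tilt [-0.004  0.001] F [ 0.6  0.  -0. ] w 44.9 gf 0.0
tool cm [-8.43 -8.48  1.38]
[array([200.3,  27.1]), array([394.5,  82.2]), array([297.3, 150.7]), array([310.2, 154.3]), array([324.8, 159.1])] [array([296.8, 150.3]), array([310.6, 154.8]), array([325.1, 159.6])]
[[90.0, 252.0], [119.0, 253.0], [115.0, 225.0], [85.0, 225.0]]
```

All three slugs are seated (third centroid (325,159), as modelled). Now the tab.

{"api": "jog_arm", "payload": {"motion": [-2.8, -2.8, 0, 0, 4.5, -2.8, -2.8, 0, 0, 4.5, -2.8, -2.9, 0, 0, 4.5, 0, 0, 2, 0, 4.5, 0, 0, 0, 0, 4.5, 0, 0, 0, 0, 4.5, 0, 0, 0, 0, 4.5, 0, 0, 0, 0, 4.5], "squeeze": 60}}

```text
time: 23.8
position: [504.8, 208.9, 176.3]
orientation: [-3.131, 0.247, -0.002]
wrist_force: [-0.4, -0.1, 0.3]
grip_width: 45.1
grasp_force: 0.0
```

Run:
```python
from h import *
from rig import ctrl
f=ctrl.grab_frame("wrist")
togo(ctrl,[502.3,209.3,102])
v=np.load("v.npy")+[1,.5,0];L=[(-42,7,135),(-42,-7,135),(-28,-7,135),(-28,7,135)]
print(proj(f,vw(v,L)).round(0).tolist())
cv2.imwrite("pics/w8.png",f["image"])
```

```text
t 23.85 pos [504.7 209.  176.3] yaw -0.1575 tilt [ 0.001 -0.   ] F [-0.1 -0.  -0. ] w 45.0 gf 0.0
tool cm [-0.25  0.01  7.42]
[[268.0, 253.0], [289.0, 253.0], [289.0, 233.0], [267.0, 233.0]]
```

View pics/w8.png

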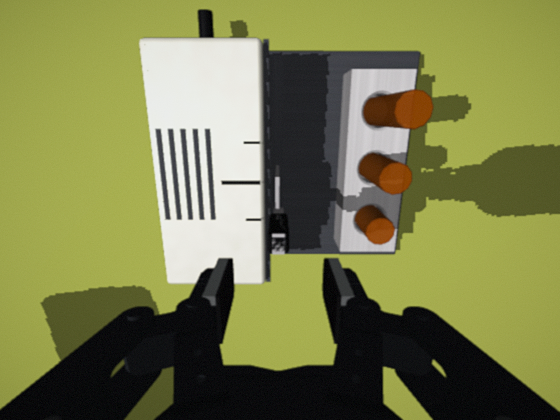

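The tab top at (279,241) matches the prediction (278,243), and all three slugs stand seated. Descend and pinch.

{"api": "jog_arm", "payload": {"motion": [-0.2, 0, 2.5, 0, 4, 0, 0, 2.5, 0, 4, 0, 0, 2.2, 0, 4, 0, 0, 0, 0, 4, 0, 0, 0, 0, 4, 0, 0, 0, 0, 0.5, 0, 0, 0, 0, 0.5, 0, 0, 0, 0, 0.5]}}

```text
time: 24.65
position: [503.2, 209.2, 105.6]
orientation: [3.131, -0.245, 0.005]
wrist_force: [-1.1, -5.0, 6.0]
grip_width: 13.2
grasp_force: 59.2
```

{"api": "jog_arm", "payload": {"motion": [0, 0, 0, 0, 0.5, 0, 0, 0, 0, 0.5, 0, 0, 0, 0, 0.5]}}

```text
time: 24.95
position: [503.2, 209.2, 105.6]
orientation: [3.131, -0.245, 0.005]
wrist_force: [-1.7, -3.8, 5.9]
grip_width: 13.0
grasp_force: 59.3
```

{"api": "jog_arm", "payload": {"motion": [0.75, 0, 0, 0, 0.5, 0.75, 0, 0, 0, 0.5, 0.75, 0, 0, 0, 0.5, 0.75, 0, 0, 0, 0.5, 0, 0, 0, 0, 0.5, 0, 0, 0, 0, 0.5, 0, 0, 0, 0, 0.5, 0, 0, 0, 0, 0.5]}}

```text
time: 25.75
position: [530.6, 204.8, 105.5]
orientation: [3.131, -0.245, -0.003]
wrist_force: [-8.1, -4.6, 10.2]
grip_width: 13.3
grasp_force: 59.9
```

Run:
```python
from h import *
from rig import ctrl
f=ctrl.grab_frame("wrist");S=ctrl.grab_frame("scene")
s,M=togo(ctrl,[502.3,209.3,102]);print("travel",(s["position"]-[503.2,209.2,105.6])@[.988,-.1555,0], "Fx",s["wrist_force"]@[.988,-.1555,0])
v=np.load("v.npy")+[1,.5,0]
print("half mark",proj(f,vw(v,[(-5,20,85),(-5,0,135)])).round(0).tolist(),proj(S,vw(v,[(-5,0,135),(-35,0,135)])).round(1).tolist())
a=f["image"][:400];b=cv2.resize(S["image"][100:170,270:400],(240,130),interpolation=cv2.INTER_CUBIC)
a[:130,320:]=b;cv2.imwrite("pics/w9.png",a)
```

```text
t 25.85 pos [530.6 204.8 105.5] yaw -0.1561 tilt [-0.002  0.001] F [-7.6 -4.1 10.4] w 13.2 gf 59.9
tool cm [-2.87 -0.    0.36]
travel 27.775006276522067 Fx -6.880983811871377
half mark [[243.0, 251.0], [279.0, 301.0]] [[329.9, 121.0], [321.0, 116.9]]
```

View pics/w9.png

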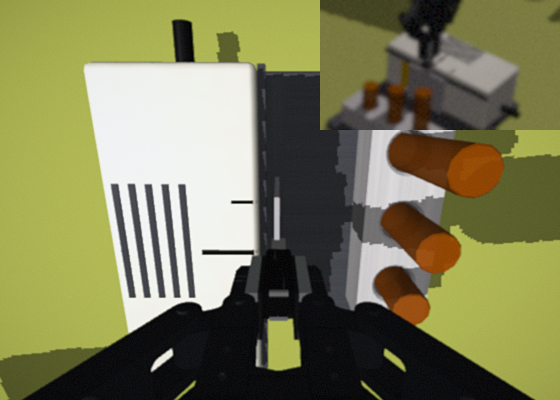

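The tab is held near the long mark (about (230,252)) and has travelled about 27.8 mm. I'll add 2 mm, settle and hand in.

{"api": "jog_arm", "payload": {"motion": [0.2, 0, 0, 0, 0.5, 0, 0, 0, 0, 0.5, 0, 0, 0, 0, 0.5, 0, 0, 0, 0, 0.5, 0, 0, 0, 0, 0.5, 0, 0, 0, 0, 0.5, 0, 0, 0, 0, 0.5, 0, 0, 0, 0, 0.5]}}

```text
time: 26.65
position: [532.5, 204.5, 105.6]
orientation: [3.131, -0.245, -0.003]
wrist_force: [-7.8, -3.2, 10.3]
grip_width: 13.1
grasp_force: 59.9
```

Run:
```python
from h import *
from rig import ctrl
s,M=togo(ctrl,[502.3,209.3,102]);d=(s["position"]-[503.2,209.2,105.6])@[.988,-.1555,0];print("travel",d,"Fx",s["wrist_force"]@[.988,-.1555,0])
if 27.5<d<32 and s["grasp_force"]>30: print(ctrl.close_job())
```

```text
t 26.65 pos [532.5 204.5 105.6] yaw -0.156 tilt [-0.002  0.001] F [-7.8 -3.2 10.3] w 13.1 gf 59.9
tool cm [-3.06 -0.    0.36]
travel 29.68931564717427 Fx -7.2560456774394675
the job is handed in; nothing more can be done
None
```

I handed the job in at 26.7 s with all three slugs seated in pockets 1 to 3 and the shutter still gripped at about 29.7 mm (half open is 30 mm); the hand-in call returned no verdict.

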